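# Find the full carving-kit box by its weight and put it away

## Task

Three closed kit boxes that look alike have come back to the carving bench: one still holds its set of tools, the other two are practically empty. Find the full one, about twice as heavy or more, by lifting them by their handles; put it gently and upright into the open drawer, and gently push the drawer fully home. The two empty boxes must end standing where they were, and the bottle, the basket and the carved paddle stay undisturbed.

Things in the scene. Friction and masses are not known exactly. Their poses are not given: they have to be found in the camera images.
- box_a: closed wooden kit box, one of three that look alike (light wood, two dark bands, fixed lid): 130 mm long (own x), 70 wide (y), 42 high; on the lid's middle stands a dark grip bar 80 long (x), 18 thick (y), 30 high, its top 72 above the underside. Origin: centre of the underside, z up. Empty 0.19 to 0.27 kg, full 0.49 to 0.75 kg; no outward sign of which is full
- box_b: closed wooden kit box, one of three that look alike (light wood, two dark bands, fixed lid): 130 mm long (own x), 70 wide (y), 42 high; on the lid's middle stands a dark grip bar 80 long (x), 18 thick (y), 30 high, its top 72 above the underside. Origin: centre of the underside, z up. Empty 0.19 to 0.27 kg, full 0.49 to 0.75 kg; no outward sign of which is full
- box_c: closed wooden kit box, one of three that look alike (light wood, two dark bands, fixed lid): 130 mm long (own x), 70 wide (y), 42 high; on the lid's middle stands a dark grip bar 80 long (x), 18 thick (y), 30 high, its top 72 above the underside. Origin: centre of the underside, z up. Empty 0.19 to 0.27 kg, full 0.49 to 0.75 kg; no outward sign of which is full
- cabinet: low plywood cabinet standing fixed on the bench, 260 mm deep (own x, front face with the drawer towards -x), 240 mm wide (own y), 135 mm high, one drawer filling its front. Origin: centre of the underside
- cabinet_drawer0 (a joint): how far the drawer is out, m: 0 = shut against its stop, 0.18 = far out; it slides out along the cabinet's -x and runs lightly
- cabinet_drawer0_handle (a point): middle of the drawer's steel bar handle (11 mm thick, 120 mm long along the cabinet's y), 35 mm in front of the 15 mm thick drawer front, 97 mm above the bench; the drawer front's top edge is 122 mm above the bench. Axes as the cabinet's
- drawer_in (a point): middle of the drawer's inner floor, 22 mm above the bench; moves with the drawer, axes as the cabinet's. Inside 215 mm (x) by 198 mm (y), walls 91 mm high. Its rear stays under the cabinet's top: with the drawer out by d (m), the part open from above runs from x = -0.107 to x = d - 0.114 in this frame
- bottle: bystander: clear water bottle with a white cap, 64 mm across, 200 mm tall, upright; origin at the centre of its underside
- basket: bystander: white slatted plastic basket 150 x 240 x 60 mm high; origin at the centre of its underside
- paddle: bystander: flat wooden board with carved pattern, blade 160 x 120 x 20 mm and a handle 70 mm long at its own -x end; origin at the centre of the blade's underside
There are look-alikes about, which are no part of the job. What is shaped like the box_b but green, pink or yellow is not meant.

How it is judged:
By the outcome, as a careful person would: the job done as asked, in the order asked, and still so for the second after the job is handed in, with the robot touching nothing.
It also fails if it takes over 72 s, if anything falls off the work surface, if the arm or the gripper's body presses on something with over 40 N, if the wrist force passes 120 N, or if a joint passes its speed limit or range.

## Robot

A 6-joint arm with a two-finger parallel gripper is mounted at the origin on the work surface. World frame = base frame: x ahead of the robot, y to its left, z up, the work surface at z = 0. Lengths are in mm, angles in degrees, forces in N, time in s.
With the tool pointing down it reaches from about 350 to 850 mm from the base axis. Payload 8.1 kg.
Tool frame: the origin (TCP) lies midway between the tips of the shut fingers; the grasp point (between the pads) lies 19 mm behind it; z points along the fingers, y is the line along which they close (so a half turn about z gives the same grasp; the last joint's range is limited). The gripper opens to 85 mm and grips with 20 to 120 N. Pads are 22 mm wide; open, the fingers measure 114 mm over their backs; the gripper's body (76 mm by 85 mm) begins 54 mm behind the grasp point. The pads swing forward as they close: fully open they stand 13 mm farther back than shut.
Start: joints at [58.591, 7.471, 85.268, -0, 87.261, -4.893], TCP at [267.853, 536.898, 205.992] pointing down, gripper open.
Joint ranges: [-169.43, 169.43], [-51.17, 129.36], [1.28, 143.12], [-76.62, 256.62], [0, 156.53], [-152.29, 152.29]. Speed limits (degrees/s): [136.94, 136.94, 159.86, 180, 180, 180].

## Interface

Orientations are given as [roll, pitch, yaw] about the fixed x, y, z axes, in that order (R = Rz(yaw) Ry(pitch) Rx(roll)).
In Python, from bench import sense, snapshot, order, finder gives the robot as it stands.
- The arm moves only by the tool send_rows, never from a script. Its argument "steps" is a list of rows, each a list of 2 entries, a list of its own where there are three numbers: the shift along the world's x, y, z in units of 30 mm (1.0 is 30 mm), then the turn, a rotation vector about the world's x, y, z in rad. In form: [[[dx, dy, dz], [wx, wy, wz]], ...]. A call has 1 to 10 rows; each row is the pose to reach, as a shift and turn from the pose commanded when the call began; what a row does not reach only later rows make up. A row lasts 1/8 s, in which the tool goes at most 62.5 mm and 10.7 degrees, less where a joint would pass 70% of its speed; a pose out of reach is approached as far as the arm can. A call with a gripper value outside its range is refused whole. "fingers" is the closure, from 0 (fully open) to 1 (shut), set as the call begins (left out, the last holds). The fingers move at their own pace and stop on an object; "squeeze" is the grip in N (left out, the last holds). Time passes only in rows, so rows that repeat a pose let the fingers close. It gives the time, the measured TCP pose, the force, the opening and the grip force at its end, in the units of the state.
- sense(): the state, without advancing time (a new reading comes with each control period).
- snapshot(name): name is "side" or "top"; returns a dict with "img" (480x640x3 uint8, red, green, blue), "K" (3x3 intrinsics, pixels), "k1" (the pictures are not rectified: a ray, as slopes to the right and down, at radius r is drawn at 1 + k1 r^2 times it, then the intrinsics apply), "pose" (4x4, takes a point from camera to world coordinates). Camera axes: x right, y up, looking along -z (the intrinsics and any distortion apply to the point x, -y, -z); pixel columns grow to the right and rows downward; lengths in mm; the calibration is good to about 2 mm. A picture is of the moment at which its call begins. There is no depth.
- order.hand_in(): hands the job in; it is judged then, once.
Trained networks look in the newest picture that a camera, given by its name, has taken for a name from the list of things; names that differ only in an ending like _2 or _b are one class to them, and where a whole thing is asked for, a point or a joint stands for the part that bears it (a point fixed in the world has none). Each returns a list of dicts, best first, with "confidence" (0 to 1); they miss things now and then, are a little off and sometimes report something else, mostly with a low value. They report only what shows in the picture. A call takes as long as a camera call. They do not tell look-alikes from the thing itself.
- finder.find_in(label, camera): "box" ([left, top, width, height] as shares, 0 to 1, of the picture: columns of its width, rows of its height, round what is visible of it).
- finder.trace(label, camera): "mask" (480x640 bool, what is visible of it) and "box" ([left, top, width, height] as shares, 0 to 1, of the picture: columns of its width, rows of its height, round what is visible of it).
- finder.pinpoint(label, camera): "at" ([column, row] as shares, 0 to 1, of the picture: columns of its width, rows of its height: a listed point, or the origin of a listed thing).
The state is a dict: "time": time; "joint_pos": joint angles; "qd": joint speeds; "joint_efforts": joint torques, N m; "tool_pos": TCP position; "tcp_rot": TCP orientation; "ft_force": force on the tool from outside, world axes, zero at the start; "wrist_torque": the same for the moment, N m; "finger_gap": finger opening in mm; "grip_force": force on a finger pad.
Only numpy, scipy, OpenCV 4.12 (cv2) and the standard library are available. Lean on these libraries where they do the work, as an engineer would, in place of code of your own. Each camera call takes 0.05 s, during which the arm holds its last target. There are 200 camera calls.

## Working session

There is one attempt and no reset: what is moved stays moved. The work goes in short steps, Python scripts to look and compute and a tool call to move; the robot and the scene stay as the last step left them, time stands still between calls to the robot, and variables do not carry over. Pictures are saved under pics/ and viewed, at most 10 in all, crops included, and the job is handed in when it is done.

Besides the shell and the picture viewer there is one more tool, called after ">>>" as name(argument=value, ...), one argument or row to a line, values as JSON. send_rows: Moves the arm, as the interface text tells. Its arguments: {"type":"object","properties":{"steps":{"type":"array"},"fingers":{"type":"number"},"squeeze":{"type":"number"}},"required":["steps"]}

```bash
mkdir -p pics; ls; cat > h.py <<'E'
import numpy as np, cv2
from bench import sense, snapshot, order, finder
def ray(s,u,v):
    K=s["K"];xd=np.array([(u-K[0,2])/K[0,0],(v-K[1,2])/K[1,1]])
    x=xd.copy()
    for _ in range(30): x=xd/(1+s["k1"]*(x@x))
    P=np.array(s["pose"]);d=P[:3,:3]@np.array([x[0],-x[1],-1]);return P[:3,3],d
def at_z(s,u,v,z):
    o,d=ray(s,u,v);return o+d*(z-o[2])/d[2]
def proj(s,p):
    P=np.array(s["pose"]);c=P[:3,:3].T@(np.array(p)-P[:3,3]);x=np.array([c[0],-c[1]])/-c[2]
    x=x*(1+s["k1"]*(x@x));K=s["K"];return np.array([K[0,0]*x[0]+K[0,2],K[1,1]*x[1]+K[1,2]])
def save(s,n): cv2.imwrite(f"pics/{n}.png",cv2.cvtColor(s["img"],cv2.COLOR_RGB2BGR))
E
python3 - <<'E'
from h import *
for n in ("top","side"):
    s=snapshot(n); save(s,n+"0"); print(n,np.round(s["pose"],3).tolist(),s["k1"],s["K"][0][0])
    for l in ("box_a","cabinet","cabinet_drawer0_handle","drawer_in","bottle","basket","paddle"):
        for r in finder.find_in(l,n):
            b=np.array(r["box"])*[640,480,640,480]; print(l,round(r["confidence"],2),b.round())
print(sense())
E
```

```text
pics
top [[-0.15, 0.966, -0.212, 309.3], [-0.989, -0.148, 0.027, 105.091], [-0.005, 0.214, 0.977, 1072.787], [0.0, 0.0, 0.0, 1.0]] -0.0286375903113607 468.72682501973975
box_a 0.96 [267. 322.  46.  68.]
box_a 0.96 [389. 285.  63.  65.]
box_a 0.89 [328. 207.  44.  62.]
box_a 0.86 [264. 237.  43.  65.]
box_a 0.82 [203. 223.  38.  59.]
box_a 0.55 [170. 329.  73.  60.]
box_a 0.45 [429. 154. 133. 103.]
cabinet 0.77 [390.  52. 174. 209.]
cabinet_drawer0_handle 0.57 [427. 152. 132. 111.]
drawer_in 0.83 [425. 152. 137. 109.]
bottle 0.82 [334. 100.  28.  56.]
basket 0.78 [187. 120. 104.  76.]
basket 0.62 [390.  51. 174. 209.]
paddle 0.95 [129. 199.  52. 105.]
side [[0.954, 0.199, -0.224, 299.966], [-0.3, 0.639, -0.709, -658.731], [0.002, 0.743, 0.669, 797.308], [0.0, 0.0, 0.0, 1.0]] 0.005516145277468602 527.4637778007273
box_a 0.92 [269. 176.  62.  40.]
box_a 0.9 [207. 323.  81.  76.]
box_a 0.88 [168. 231.  72.  45.]
box_a 0.84 [174. 170.  54.  55.]
box_a 0.66 [259. 219.  60.  38.]
box_a 0.55 [295. 253.  74.  60.]
cabinet_drawer0_handle 0.94 [320. 320. 190. 160.]
cabinet_drawer0_handle 0.58 [257. 218.  65.  41.]
drawer_in 0.85 [326. 319. 184. 159.]
bottle 0.59 [436. 195.  39.  89.]
basket 0.7 [356. 152.  94.  87.]
paddle 0.62 [255. 140.  89.  40.]
{'time': 0.8, 'joint_pos': array([ 5.85911162e+01,  7.46870710e+00,  8.52651659e+01,  1.74688141e-04,
        8.72618763e+01, -4.89029881e+00]), 'qd': array([ 0.0147607 , -0.06633987,  0.08566864,  0.03169667,  0.04472071,
        0.00037269]), 'joint_efforts': array([-6.64639792e-04, -5.69261849e+01, -5.00845277e+01, -2.40586296e-04,
        7.79985858e-04,  2.72855607e-05]), 'tool_pos': array([267.8599522 , 536.92014477, 206.04315763]), 'tcp_rot': array([1.79995750e+02, 1.88508032e-04, 1.53481407e+02]), 'ft_force': array([-0.52993464, -0.50079091,  0.26546024]), 'wrist_torque': array([0.02677171, 0.01873919, 0.03788651]), 'grip_force': 0.0, 'finger_gap': 85.66404398472999}
```

View pics/top0.png

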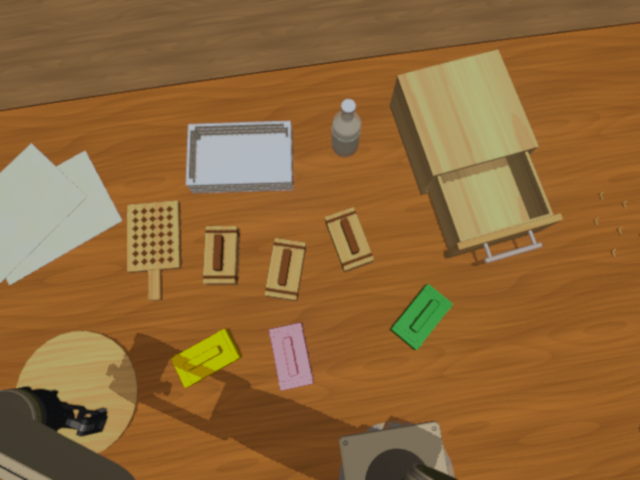

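View pics/side0.png

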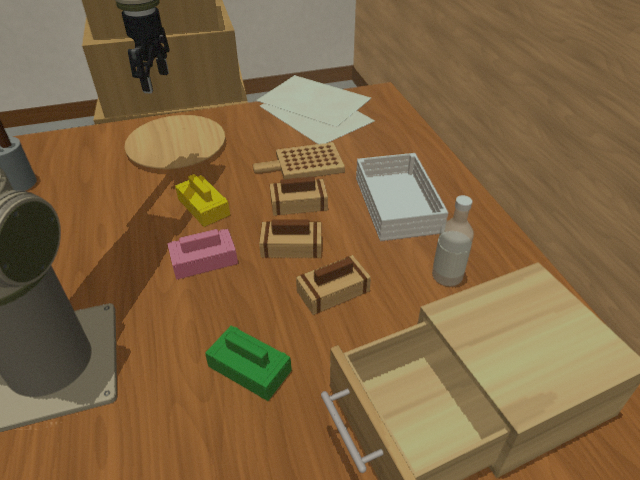

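```bash
cat > fit.py <<'E'
from h import *
from scipy.optimize import minimize
def corners(x0,x1,y0,y1,z0,z1): return np.array([[x,y,z] for x in(x0,x1) for y in(y0,y1) for z in(z0,z1)],float)
def tf(p,x,y,yaw):
    c,s=np.cos(yaw),np.sin(yaw); return np.c_[x+c*p[:,0]-s*p[:,1],y+s*p[:,0]+c*p[:,1],p[:,2]]
def sil(s,parts):
    m=np.zeros((480*2,640*2),np.uint8)
    for p in parts:
        q=np.array([proj(s,a) for a in p]); cv2.fillConvexPoly(m,cv2.convexHull(np.round(q*2).astype(np.int32)),1)
    return m>0
def fit(views,parts,x0,scale):
    V=[(s,cv2.resize(m.astype(np.uint8),(1280,960),interpolation=0)>0) for s,m in views]
    def cost(v):
        x=x0+v*scale; c=0
        for s,m in V:
            p=sil(s,parts(x)); c+=1-(p&m).sum()/max((p|m).sum(),1)
        return c
    sim=np.vstack([np.zeros(len(x0)),np.eye(len(x0))])
    r=minimize(cost,np.zeros(len(x0)),method="Nelder-Mead",options=dict(initial_simplex=sim,xatol=.01,fatol=1e-4,maxiter=250))
    return x0+r.x*scale,r.fun
BOX=[corners(-65,65,-35,35,0,42),corners(-40,40,-9,9,42,72)]
boxparts=lambda x:[tf(p,*x) for p in BOX]
def cabparts(x):
    d=x[3]; return [tf(p,*x[:3]) for p in (corners(-130,130,-120,120,0,135),corners(-138-d,0,-112,112,10,113),corners(-138-d,-123-d,-120,120,12,122))]
E
cat > m1.py <<'E'
from fit import *
S={n:snapshot(n) for n in("top","side")}
T={n:finder.trace("box_a",n) for n in S}
for c in [(349,239),(286,268),(221,254)]:
    p=at_z(S["top"],*c,60); views=[]
    for n in S:
        u=proj(S[n],[p[0],p[1],35]) 
        best=[t for t in T[n] if t["mask"][int(u[1])-2:int(u[1])+3,int(u[0])-2:int(u[0])+3].any()]
        if best: views.append((S[n],best[0]["mask"]))
    best=min((fit(views,boxparts,np.array([p[0],p[1],a]),np.array([8,8,.25])) for a in (-.3,.0,.3)),key=lambda r:r[1])
    print(c,len(views),best[0].round(2),np.degrees(best[0][2]).round(1),round(best[1],3))
for n in S:
    for l in("cabinet","cabinet_drawer0_handle","drawer_in"):
        for t in finder.pinpoint(l,n)[:2]:
            u=np.array(t["at"])*[640,480]; print(n,l,round(t["confidence"],2),u.round(),at_z(S[n],*u,{"cabinet":0,"drawer_in":22}.get(l,97)).round())
V=[(S[n],t["mask"]) for n in S for t in finder.trace("cabinet",n)[:1]]
print(len(V),[m.sum() for _,m in V])
r=fit(V,cabparts,np.array([620,-225,0.25,140]),np.array([15,15,.15,20])) if V else 0
print(r)
E
python3 m1.py
```

```text
(349, 239) 2 [5.2909e+02 1.8630e+01 1.8000e-01] 10.5 0.1
(286, 268) 2 [ 4.8246e+02  1.7091e+02 -3.1000e-01] -17.9 0.088
(221, 254) 2 [ 5.3626e+02  3.1098e+02 -1.4000e-01] -8.2 0.072
top cabinet 0.65 [449. 140.] [ 745. -270.    0.]
top cabinet_drawer0_handle 0.79 [511. 253.] [ 432. -312.   97.]
top drawer_in 0.66 [474. 192.] [ 597. -292.   22.]
side cabinet 0.59 [506. 384.] [ 747. -272.    0.]
side cabinet_drawer0_handle 0.92 [340. 428.] [ 431. -311.   97.]
side drawer_in 0.65 [431. 410.] [ 595. -288.   22.]
2 [np.int64(22631), np.int64(45838)]
(array([ 7.45471547e+02, -2.75996431e+02,  1.41069849e-01,  1.41116168e+02]), np.float64(0.08983078641415454))
```

```bash
python3 - <<'E'
from fit import *
out=[]
for n,(x0,y0,x1,y1) in (("top",(180,190,390,310)),("side",(240,160,400,320))):
    s=snapshot(n); im=s["img"].copy(); k=4; im=cv2.resize(im,None,fx=k,fy=k,interpolation=cv2.INTER_CUBIC)
    for b in [(529.1,18.6,.183),(482.5,170.9,-.312),(536.3,311,-.143)]:
        for p in boxparts(b):
            q=np.array([proj(s,a) for a in p]); 
            cv2.polylines(im,[cv2.convexHull(np.round((q+.5)*k).astype(np.int32))],True,(0,255,255),1)
    c=im[y0*k:y1*k,x0*k:x1*k]; out.append(cv2.resize(c,(int(c.shape[1]*300/c.shape[0]),300),interpolation=cv2.INTER_AREA))
o=np.vstack([np.pad(c,((0,0),(0,800-c.shape[1]),(0,0))) for c in out])
cv2.imwrite("pics/crop.png",o[...,::-1])
E
```

```text
(no output)
```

View pics/crop.png

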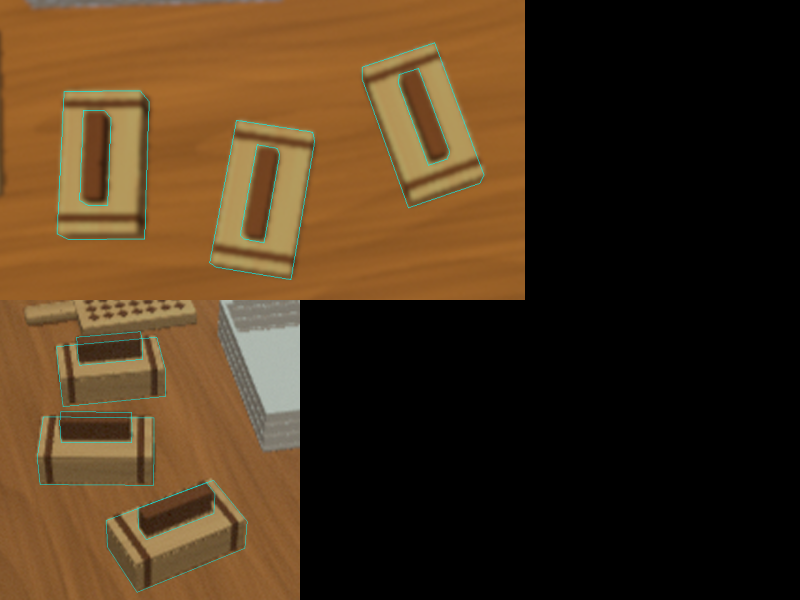

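The crop shows the three wooden banded boxes at top-view pixels (221,254), (286,268) and (349,239), and the fits sit tightly on them. The yellow (206,358), pink (291,356) and green (422,317) boxes are look-alikes and are not meant. I'll start with the left box.

>>> send_rows(
  steps=[
    [[8.95, -7.53, -1.5], [0, 0, 0.32]],
    [[8.95, -7.53, -1.5], [0, 0, 0.32]],
    [[8.95, -7.53, -1.5], [0, 0, 0.32]],
    [[8.95, -7.53, -1.5], [0, 0, 0.32]],
    [[8.95, -7.53, -1.5], [0, 0, 0.32]],
    [[8.95, -7.53, -1.5], [0, 0, 0.32]],
    [[8.95, -7.53, -1.5], [0, 0, 0.32]],
    [[8.95, -7.53, -3.5], [0, 0, 0.32]],
    [[8.95, -7.53, -3.5], [0, 0, 0.32]],
    [[8.95, -7.53, -3.5], [0, 0, 0.32]],
  ],
  fingers=0,
  squeeze=30,
)

```text
time: 2.75
tool_pos: [536.1, 311.8, 102.4]
tcp_rot: [180.0, 0.0, 171.9]
ft_force: [1.0, 0.5, 0.2]
finger_gap: 85.8
grip_force: 0.0
```

>>> send_rows(
  steps=[
    [[0, 0, -1.0], [0, 0, 0]],
    [[0, 0, -1.87], [0, 0, 0]],
    [[0, 0, -1.87], [0, 0, 0]],
  ],
)

```text
time: 3.12
tool_pos: [535.8, 311.3, 45.3]
tcp_rot: [-180.0, -0.0, 171.9]
ft_force: [0.1, -0.7, 0.4]
finger_gap: 85.5
grip_force: 0.0
```

>>> send_rows(
  steps=[
    [[0, 0, 0], [0, 0, 0]],
    [[0, 0, 0], [0, 0, 0]],
    [[0, 0, 0], [0, 0, 0]],
    [[0, 0, 0], [0, 0, 0]],
    [[0, 0, 0], [0, 0, 0]],
    [[0, 0, 0], [0, 0, 0]],
  ],
  fingers=1,
  squeeze=40,
)

```text
time: 3.88
tool_pos: [536.8, 311.2, 45.8]
tcp_rot: [180.0, 0.0, 171.8]
ft_force: [-1.2, -0.5, 5.1]
finger_gap: 14.9
grip_force: 39.0
```

>>> send_rows(
  steps=[
    [[0, 0, 0.1], [0, 0, 0]],
    [[0, 0, 0.3], [0, 0, 0]],
    [[0, 0, 0.6], [0, 0, 0]],
    [[0, 0, 1.0], [0, 0, 0]],
    [[0, 0, 1.0], [0, 0, 0]],
    [[0, 0, 1.0], [0, 0, 0]],
    [[0, 0, 1.0], [0, 0, 0]],
  ],
)

```text
time: 4.75
tool_pos: [536.0, 310.8, 74.3]
tcp_rot: [-180.0, -0.0, 171.8]
ft_force: [-0.1, 0.5, -2.1]
finger_gap: 14.7
grip_force: 39.0
```

```bash
python3 - <<'E'
from h import *
f=[]
for i in range(4):
    s=snapshot("side"); f.append(sense()["ft_force"][2])
print(f)
c=cv2.resize(s["img"][130:290,210:370],None,fx=3,fy=3); cv2.imwrite("pics/lift1.png",c[...,::-1])
E
```

```text
[np.float64(-2.265863795730288), np.float64(-2.7147485571551746), np.float64(-2.3938066220340453), np.float64(-2.347477617623778)]
```

View pics/lift1.png

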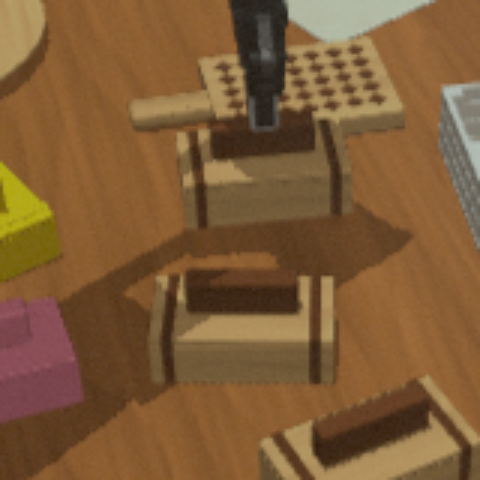

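The left box hangs level and clear of the bench, weighing about 2.4 N, so it is empty. I'll set it back down.

>>> send_rows(
  steps=[
    [[0, 0, -0.5], [0, 0, 0]],
    [[0, 0, -0.8], [0, 0, 0]],
    [[0, 0, -0.93], [0, 0, 0]],
    [[0, 0, -0.98], [0, 0, 0]],
    [[0, 0, -0.98], [0, 0, 0]],
  ],
)

```text
time: 5.58
tool_pos: [536.3, 311.0, 45.8]
tcp_rot: [-180.0, -0.0, 171.8]
ft_force: [-2.3, -0.9, 2.4]
finger_gap: 14.7
grip_force: 40.8
```

>>> send_rows(
  steps=[
    [[0, 0, 0], [0, 0, 0]],
    [[0, 0, 0], [0, 0, 0]],
    [[0, 0, 0], [0, 0, 0]],
    [[0, 0, 0.5], [0, 0, 0]],
    [[0, 0, 1.87], [0, 0, 0]],
  ],
  fingers=0,
)

```text
time: 6.2
tool_pos: [534.5, 310.1, 100.3]
tcp_rot: [-179.8, -0.2, 171.8]
ft_force: [-0.0, 0.3, 0.4]
finger_gap: 85.5
grip_force: 0.0
```

>>> send_rows(
  steps=[
    [[-1.8, -4.67, 0.3], [0, 0, -0.17]],
    [[-1.8, -4.67, 0.3], [0, 0, -0.17]],
    [[-1.8, -4.67, 0.3], [0, 0, -0.17]],
    [[-1.8, -4.67, 0], [0, 0, -0.17]],
    [[-1.8, -4.67, -1], [0, 0, -0.17]],
    [[-1.8, -4.67, -1.83], [0, 0, -0.17]],
    [[-1.8, -4.67, -1.83], [0, 0, -0.17]],
  ],
)

```text
time: 7.08
tool_pos: [480.6, 171.3, 44.6]
tcp_rot: [-179.9, -0.2, 162.1]
ft_force: [0.1, 0.1, 1.4]
finger_gap: 85.2
grip_force: 0.0
```

>>> send_rows(
  steps=[
    [[0, 0, 0], [0, 0, 0]],
    [[0, 0, 0], [0, 0, 0]],
    [[0, 0, 0], [0, 0, 0]],
    [[0, 0, 0], [0, 0, 0]],
    [[0, 0, 0], [0, 0, 0]],
    [[0, 0, 0], [0, 0, 0]],
  ],
  fingers=1,
  squeeze=40,
)

```text
time: 7.82
tool_pos: [482.4, 170.9, 46.8]
tcp_rot: [180.0, 0.0, 162.1]
ft_force: [0.3, -0.3, 1.1]
finger_gap: 0.2
grip_force: 0.5
```

>>> send_rows(
  steps=[
    [[0, 0, 0.1], [0, 0, 0]],
    [[0, 0, 0.3], [0, 0, 0]],
    [[0, 0, 0.6], [0, 0, 0]],
    [[0, 0, 1.0], [0, 0, 0]],
    [[0, 0, 1.0], [0, 0, 0]],
    [[0, 0, 1.0], [0, 0, 0]],
    [[0, 0, 1.0], [0, 0, 0]],
  ],
)

```text
time: 8.7
tool_pos: [482.0, 170.8, 76.2]
tcp_rot: [-180.0, -0.0, 162.1]
ft_force: [-0.2, -0.8, 0.5]
finger_gap: 0.2
grip_force: 0.0
```

```bash
python3 - <<'E'
from h import *
o=[]
for n,(x,y) in (("top",(200,170)),("side",(210,130))):
    s=snapshot(n); o.append(cv2.resize(s["img"][y:y+150,x:x+130],None,fx=3,fy=3,interpolation=cv2.INTER_CUBIC))
cv2.imwrite("pics/miss2.png",np.hstack(o)[...,::-1])
E
```

```text
(no output)
```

View pics/miss2.png

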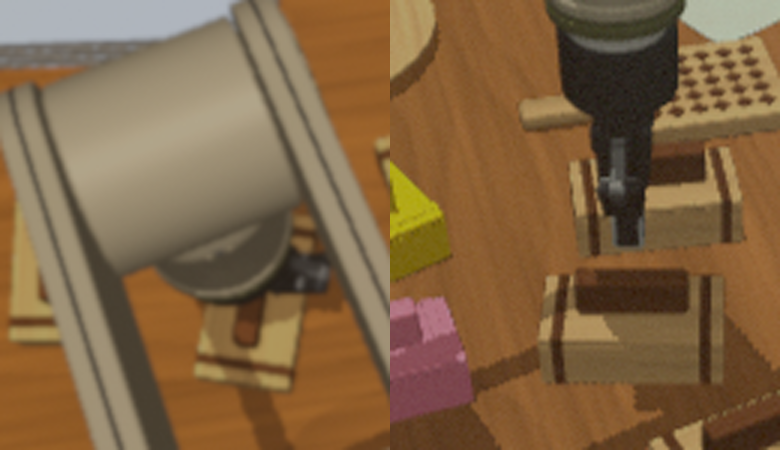

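```bash
python3 - <<'E'
from fit import *
s=snapshot("side"); print(proj(s,[482,170.8,76.2]))
k=6;x0,y0,x1,y1=250,165,370,265
im=cv2.resize(s["img"][y0:y1,x0:x1],None,fx=k,fy=k,interpolation=cv2.INTER_CUBIC)
for b in [(482.5,170.9,-.312),(536.3,311,-.143)]:
    for p in boxparts(b):
        q=(np.array([proj(s,a) for a in p])-[x0,y0]+.5)*k
        for i in range(8):
            for j in (i^1,i^2,i^4): cv2.line(im,tuple(int(v) for v in q[i]),tuple(int(v) for v in q[j]),(0,255,255),1)
u=(proj(s,[482,170.8,76.2])-[x0,y0]+.5)*k; cv2.circle(im,tuple(int(v) for v in u),5,(255,0,0),-1)
cv2.imwrite("pics/ov2.png",im[...,::-1])
E
```

```text
[290.14175558 220.53549381]
```

View pics/ov2.png

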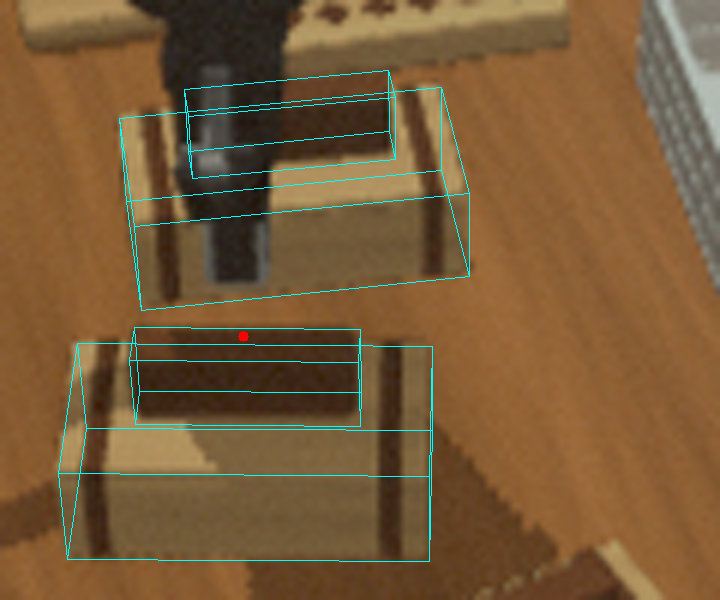

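The mid box has not moved, but the visible fingertip (289,212) sits about 9 px above the projected TCP (290,220.5). The real tips are therefore about 25 mm higher than the pose says, and the fingers closed just above the bar. I'll grasp lower.

>>> send_rows(
  steps=[
    [[0, 0, 0], [0, 0, 0]],
    [[0, 0, 0], [0, 0, 0]],
    [[0, 0, 0], [0, 0, 0]],
    [[0, 0, 0], [0, 0, 0]],
    [[0, 0, -0.7], [0, 0, 0]],
    [[0, 0, -1.3], [0, 0, 0]],
    [[0, 0, -1.6], [0, 0, 0]],
    [[0, 0, -1.6], [0, 0, 0]],
  ],
  fingers=0,
)

```text
time: 9.85
tool_pos: [481.5, 170.7, 27.7]
tcp_rot: [-179.9, -0.1, 162.1]
ft_force: [0.0, 0.1, -0.5]
finger_gap: 85.6
grip_force: 0.0
```

>>> send_rows(
  steps=[
    [[0, 0, 0], [0, 0, 0]],
    [[0, 0, 0], [0, 0, 0]],
    [[0, 0, 0], [0, 0, 0]],
    [[0, 0, 0], [0, 0, 0]],
    [[0, 0, 0], [0, 0, 0]],
  ],
  fingers=1,
  squeeze=40,
)

```text
time: 10.48
tool_pos: [482.6, 171.0, 29.1]
tcp_rot: [180.0, 0.0, 162.1]
ft_force: [-0.6, -0.9, 2.9]
finger_gap: 17.0
grip_force: 44.9
```

>>> send_rows(
  steps=[
    [[0, 0, 0.1], [0, 0, 0]],
    [[0, 0, 0.3], [0, 0, 0]],
    [[0, 0, 0.6], [0, 0, 0]],
    [[0, 0, 1.0], [0, 0, 0]],
    [[0, 0, 1.0], [0, 0, 0]],
    [[0, 0, 1.0], [0, 0, 0]],
    [[0, 0, 1.0], [0, 0, 0]],
  ],
)

```text
time: 11.35
tool_pos: [482.0, 170.8, 58.2]
tcp_rot: [-180.0, -0.0, 162.1]
ft_force: [0.5, 0.0, -2.0]
finger_gap: 17.2
grip_force: 44.3
```

```bash
python3 - <<'E'
from h import *
f=[]
for i in range(3):
    s=snapshot("side"); f.append(sense()["ft_force"][2])
print(f, sense()["tool_pos"])
c=cv2.resize(s["img"][130:290,210:370],None,fx=3,fy=3); cv2.imwrite("pics/lift2.png",c[...,::-1])
E
```

```text
[np.float64(-2.562047859143124), np.float64(-2.394060572009395), np.float64(-2.9901920292900392)] [482.02705619 170.79430853  58.27979891]
```

View pics/lift2.png

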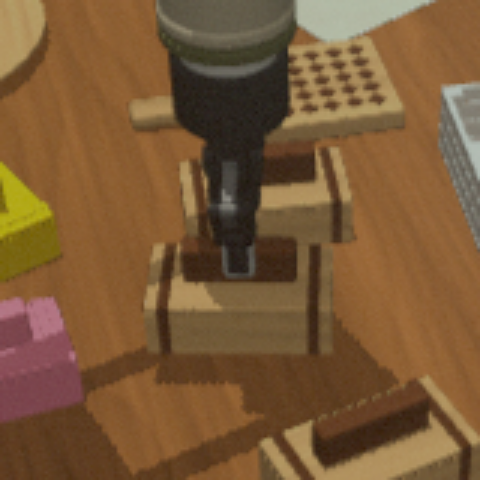

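The mid box is lifted and level at about 2.5 N, so it is empty. I'll put it back and go on to the right box.

>>> send_rows(
  steps=[
    [[0, 0, -0.5], [0, 0, 0]],
    [[0, 0, -0.8], [0, 0, 0]],
    [[0, 0, -0.93], [0, 0, 0]],
    [[0, 0, -0.98], [0, 0, 0]],
    [[0, 0, -0.98], [0, 0, 0]],
  ],
)

```text
time: 12.12
tool_pos: [482.6, 171.0, 29.4]
tcp_rot: [180.0, 0.0, 162.1]
ft_force: [0.1, 0.3, -2.3]
finger_gap: 16.8
grip_force: 44.2
```

>>> send_rows(
  steps=[
    [[0, 0, 0], [0, 0, 0]],
    [[0, 0, 0], [0, 0, 0]],
    [[0, 0, 0], [0, 0, 0]],
    [[0, 0, 0], [0, 0, 0]],
    [[0, 0, 1.0], [0, 0, 0]],
    [[0, 0, 2.5], [0, 0, 0]],
    [[0, 0, 2.5], [0, 0, 0]],
  ],
  fingers=0,
)

```text
time: 13.0
tool_pos: [485.6, 171.7, 108.8]
tcp_rot: [179.8, 0.4, 162.1]
ft_force: [0.6, 1.0, 0.2]
finger_gap: 85.3
grip_force: 0.0
```

>>> send_rows(
  steps=[
    [[1.56, -5.08, 0], [0, 0, 0.495]],
    [[1.56, -5.08, 0], [0, 0, 0.495]],
    [[1.56, -5.08, 0], [0, 0, 0.495]],
    [[1.56, -5.08, 0], [0, 0, 0.495]],
    [[1.56, -5.08, -0.5], [0, 0, 0.495]],
    [[1.56, -5.08, -1.5], [0, 0, 0.495]],
    [[1.56, -5.08, -2.2], [0, 0, 0.495]],
    [[1.56, -5.08, -2.48], [0, 0, 0.495]],
    [[1.56, -5.08, -2.48], [0, 0, 0.495]],
  ],
)

```text
time: 14.12
tool_pos: [528.1, 19.4, 28.8]
tcp_rot: [180.0, -0.1, -169.5]
ft_force: [0.4, -0.1, -0.6]
finger_gap: 85.5
grip_force: 0.0
```

>>> send_rows(
  steps=[
    [[0, 0, 0], [0, 0, 0]],
    [[0, 0, 0], [0, 0, 0]],
    [[0, 0, 0], [0, 0, 0]],
    [[0, 0, 0], [0, 0, 0]],
    [[0, 0, 0], [0, 0, 0]],
    [[0, 0, 0], [0, 0, 0]],
  ],
  fingers=1,
  squeeze=60,
)

```text
time: 14.88
tool_pos: [529.6, 18.6, 30.5]
tcp_rot: [-180.0, 0.1, -169.6]
ft_force: [-0.5, 0.9, 5.1]
finger_gap: 16.6
grip_force: 60.0
```

>>> send_rows(
  steps=[
    [[0, 0, 0.1], [0, 0, 0]],
    [[0, 0, 0.3], [0, 0, 0]],
    [[0, 0, 0.6], [0, 0, 0]],
    [[0, 0, 1.0], [0, 0, 0]],
    [[0, 0, 1.0], [0, 0, 0]],
    [[0, 0, 1.0], [0, 0, 0]],
    [[0, 0, 1.0], [0, 0, 0]],
  ],
)

```text
time: 15.75
tool_pos: [528.7, 18.5, 59.4]
tcp_rot: [180.0, -0.0, -169.6]
ft_force: [-0.1, -0.2, -6.5]
finger_gap: 16.1
grip_force: 58.7
```

At 6.5 N the right box is the full one. I'll carry it up and over to the drawer.

>>> send_rows(
  steps=[
    [[0, 0, 1.5], [0, 0, 0]],
    [[0, 0, 3], [0, 0, -0.15]],
    [[0, -0.5, 4.3], [0, 0, -0.3]],
    [[0, -1.5, 4.3], [0, 0, -0.48]],
    [[0.1, -3, 4.3], [0, 0, -0.66]],
    [[0.2, -4.5, 4.3], [0, 0, -0.84]],
    [[0.3, -6, 4.3], [0, 0, -1.02]],
    [[0.4, -7.5, 4.3], [0, 0, -1.2]],
    [[0.6, -9, 4.3], [0, 0, -1.38]],
    [[0.76, -10, 4.3], [0, 0, -1.5]],
  ],
)

```text
time: 17.0
tool_pos: [551.5, -283.6, 188.0]
tcp_rot: [-179.9, -0.0, 104.1]
ft_force: [0.2, 0.3, -6.2]
finger_gap: 16.7
grip_force: 60.3
```

>>> send_rows(
  steps=[
    [[0, -0.3, 0], [0, 0, -0.08]],
    [[0, -0.55, 0], [0, 0, -0.118]],
    [[0, -0.55, 0], [0, 0, -0.118]],
    [[0, -0.55, 0], [0, 0, -0.118]],
  ],
)

```text
time: 17.5
tool_pos: [552.0, -297.3, 188.7]
tcp_rot: [-180.0, -0.0, 97.8]
ft_force: [-0.5, 0.2, -6.0]
finger_gap: 16.2
grip_force: 60.3
```

```bash
python3 - <<'E'
from h import *
print(sense()["tool_pos"],sense()["tcp_rot"],sense()["ft_force"])
o=[]
for n,(x,y) in (("top",(370,40)),("side",(310,240))):
    s=snapshot(n)
    im=s["img"].copy()
    o.append(cv2.resize(im[y:y+240,x:x+230 if n=="top" else x+240],(400,480),interpolation=cv2.INTER_CUBIC))
    save(s,"dr_"+n)
cv2.imwrite("pics/over.png",np.hstack(o)[...,::-1])
E
```

```text
[ 551.98531495 -297.30900853  188.73678833] [-1.79990799e+02 -2.50120859e-02  9.78362665e+01] [-0.53025014  0.18042106 -6.03386875]
```

View pics/over.png

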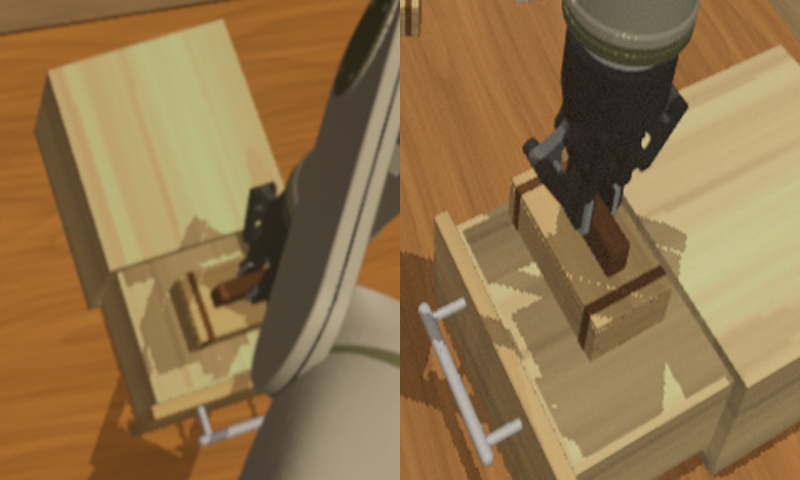

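```bash
python3 - <<'E'
from fit import *
o=[]
for n,(x,y) in (("top",(400,120)),("side",(310,300))):
    s=snapshot(n); im=cv2.imread(f"pics/{n}0.png"); k=4 if n=="top" else 2.2
    w,h=(170,150) if n=="top" else (250,180)
    im=cv2.resize(im[y:y+h,x:x+w],None,fx=k,fy=k,interpolation=cv2.INTER_CUBIC)
    for p in [corners(-65,65,-35,35,22,64)]:
        q=(np.array([proj(s,a) for a in tf(p,552,-297.5,np.radians(97.8))])-[x,y]+.5)*k
        for i in range(8):
            for j in (i^1,i^2,i^4): cv2.line(im,tuple(int(v) for v in q[i]),tuple(int(v) for v in q[j]),(0,0,255),1)
    o.append(cv2.resize(im,(400,int(400*im.shape[0]/im.shape[1]))))
H=max(a.shape[0] for a in o); cv2.imwrite("pics/plan.png",np.hstack([np.pad(a,((0,H-a.shape[0]),(0,0),(0,0))) for a in o]))
E
```

```text
(no output)
```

View pics/plan.png

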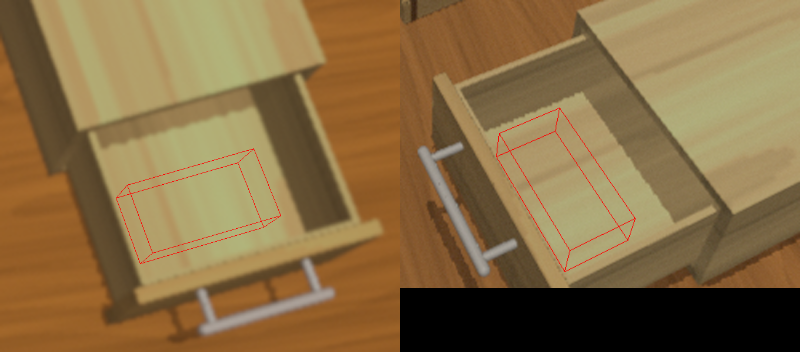

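```bash
python3 - <<'E'
from fit import *
T,S=snapshot("top"),snapshot("side")
th=np.radians(7.7);c,sn=np.cos(th),np.sin(th)
def loc(p): d=p[:2]-[552,-297.5]; return np.round([c*d[0]+sn*d[1],-sn*d[0]+c*d[1]],1)
for nm,pts,z in (("L",[(100,135),(150,288)],113),("R",[(297,78),(350,222)],113),("front",[(140,290),(380,225)],122),("cab",[(90,130),(325,65)],135)):
    print("top",nm,[loc(at_z(T,400+u/2.353,120+v/2.353,z)).tolist() for u,v in pts])
for nm,pts,z in (("R",[(175,280),(313,210)],113),("L",[(60,90),(185,38)],113),("front",[(45,77),(160,285)],122),("cab",[(178,12),(330,215)],135)):
    print("side",nm,[loc(at_z(S,310+u/1.6,300+v/1.6,z)).tolist() for u,v in pts])
E
```

```text
top L [[75.8, 89.9], [-72.5, 95.2]]
top R [[77.0, -105.9], [-66.4, -100.4]]
top front [[-72.8, 107.5], [-77.8, -120.5]]
top cab [[76.7, 104.8], [75.6, -123.2]]
side R [[-61.8, -105.5], [77.8, -105.0]]
side L [[-63.5, 96.0], [80.7, 98.3]]
side front [[-72.9, 109.9], [-77.8, -106.7]]
side cab [[80.5, 116.0], [75.6, -121.5]]
```

Measured against the walls, the planned spot is clear: +94 and -104 mm across, -66 and +76 mm in depth. I'll lower the box.

>>> send_rows(
  steps=[
    [[0, -0.15, -1], [0, 0, 0]],
    [[0, -0.15, -2], [0, 0, 0]],
    [[0, -0.15, -3], [0, 0, 0]],
    [[0, -0.15, -3.8], [0, 0, 0]],
    [[0, -0.15, -4.2], [0, 0, 0]],
    [[0, -0.15, -4.35], [0, 0, 0]],
    [[0, -0.15, -4.4], [0, 0, 0]],
    [[0, -0.15, -4.4], [0, 0, 0]],
  ],
)

```text
time: 18.8
tool_pos: [552.6, -302.9, 58.1]
tcp_rot: [179.9, 0.1, 97.7]
ft_force: [-1.0, 0.0, -6.3]
finger_gap: 16.1
grip_force: 60.3
```

>>> send_rows(
  steps=[
    [[0, 0, -0.04], [0, 0, 0]],
    [[0, 0, -0.08], [0, 0, 0]],
    [[0, 0, -0.11], [0, 0, 0]],
    [[0, 0, -0.11], [0, 0, 0]],
  ],
)

```text
time: 19.3
tool_pos: [551.8, -302.4, 53.4]
tcp_rot: [-180.0, -0.0, 97.7]
ft_force: [-0.6, -0.4, -6.5]
finger_gap: 16.4
grip_force: 60.3
```

>>> send_rows(
  steps=[
    [[0, 0, -0.04], [0, 0, 0]],
    [[0, 0, -0.06], [0, 0, 0]],
    [[0, 0, -0.06], [0, 0, 0]],
  ],
)

```text
time: 19.68
tool_pos: [552.3, -302.6, 52.5]
tcp_rot: [180.0, 0.0, 97.7]
ft_force: [-1.4, 2.2, 0.6]
finger_gap: 16.3
grip_force: 61.2
```

>>> send_rows(
  steps=[
    [[0, 0, 0], [0, 0, 0]],
    [[0, 0, 0], [0, 0, 0]],
    [[0, 0, 0], [0, 0, 0]],
    [[0, 0, 0.4], [0, 0, 0]],
    [[0, 0, 1.5], [0, 0, 0]],
    [[0, 0, 3.5], [0, 0, 0]],
    [[0, 0, 4.5], [0, 0, 0]],
  ],
  fingers=0.5,
)

```text
time: 20.55
tool_pos: [553.5, -303.5, 192.2]
tcp_rot: [179.7, 0.2, 97.7]
ft_force: [0.3, 0.3, 0.1]
finger_gap: 42.5
grip_force: 0.0
```

```bash
python3 - <<'E'
from fit import *
print(sense()["tool_pos"])
for n in("top","side"):
    s=snapshot(n); save(s,"pl_"+n)
    for l in("cabinet_drawer0_handle","drawer_in"):
        for t in finder.pinpoint(l,n)[:1]:
            u=np.array(t["at"])*[640,480]; print(n,l,round(t["confidence"],2),at_z(s,*u,{"drawer_in":22}.get(l,97)).round())
    for t in finder.find_in("box_a",n): print(n,round(t["confidence"],2),(np.array(t["box"])*[640,480,640,480]).round())
E
```

```text
[ 553.46408142 -303.49135842  192.2200406 ]
top cabinet_drawer0_handle 0.91 [ 430. -308.   97.]
top drawer_in 0.64 [ 593. -290.   22.]
top 0.88 [203. 226.  37.  61.]
top 0.87 [268. 324.  45.  66.]
top 0.81 [171. 331.  70.  59.]
top 0.69 [265. 237.  38.  63.]
top 0.65 [453. 185.  70.  45.]
top 0.56 [389. 286.  64.  65.]
side cabinet_drawer0_handle 0.82 [ 427. -313.   97.]
side drawer_in 0.87 [ 599. -291.   22.]
side 0.94 [267. 174.  61.  38.]
side 0.93 [173. 171.  61.  55.]
side 0.86 [208. 326.  83.  74.]
side 0.84 [257. 218.  63.  42.]
side 0.69 [370. 367.  87. 102.]
side 0.63 [169. 231.  71.  48.]
```

The box is down in the drawer and released. Next I'll shut the fingers, move in front of the handle and push.

>>> send_rows(
  steps=[
    [[-1.0, 0, 0.3], [0, 0, -0.17]],
    [[-2.2, 0, 0.3], [0, 0, -0.34]],
    [[-3.4, -0.2, 0.3], [0, 0, -0.51]],
    [[-4.5, -0.3, 0.3], [0, 0, -0.68]],
    [[-5.57, -0.55, 0.3], [0, 0, -0.85]],
    [[-5.57, -0.55, 0.3], [0, 0, -1.02]],
    [[-5.57, -0.55, 0.3], [0, 0, -1.19]],
    [[-5.57, -0.55, -0.5], [0, 0, -1.36]],
    [[-5.57, -0.55, -1.5], [0, 0, -1.5]],
    [[-5.57, -0.55, -2], [0, 0, -1.565]],
  ],
  fingers=1,
)

```text
time: 22.2
tool_pos: [383.5, -317.6, 123.7]
tcp_rot: [-179.8, 0.2, 7.9]
ft_force: [1.1, -0.2, 0.1]
finger_gap: -0.1
grip_force: 0.0
```

>>> send_rows(
  steps=[
    [[0, 0, -1], [0, 0, 0]],
    [[0, 0, -2], [0, 0, 0]],
    [[0, 0, -2.16], [0, 0, 0]],
    [[0, 0, -2.16], [0, 0, 0]],
  ],
)

```text
time: 22.7
tool_pos: [384.6, -318.8, 61.9]
tcp_rot: [-179.9, 0.0, 8.1]
ft_force: [0.0, -1.0, 0.9]
finger_gap: -0.1
grip_force: 0.0
```

>>> send_rows(
  steps=[
    [[0.2, 0.03, 0], [0, 0, 0]],
    [[0.4, 0.055, 0], [0, 0, 0]],
    [[0.6, 0.085, 0], [0, 0, 0]],
    [[0.8, 0.11, 0], [0, 0, 0]],
    [[1.0, 0.14, 0], [0, 0, 0]],
    [[1.2, 0.17, 0], [0, 0, 0]],
    [[1.4, 0.195, 0], [0, 0, 0]],
    [[1.6, 0.225, 0], [0, 0, 0]],
    [[1.8, 0.25, 0], [0, 0, 0]],
    [[2.0, 0.28, 0], [0, 0, 0]],
  ],
)

```text
time: 23.95
tool_pos: [445.2, -310.6, 61.9]
tcp_rot: [180.0, 0.0, 8.1]
ft_force: [-1.3, -0.2, -0.4]
finger_gap: -0.2
grip_force: 0.6
```

```bash
python3 - <<'E'
from fit import *
o=[]
for n,(x,y) in (("top",(380,60)),("side",(290,230))):
    s=snapshot(n)
    for t in finder.pinpoint("cabinet_drawer0_handle",n)[:1]:
        u=np.array(t["at"])*[640,480]; print(n,at_z(s,*u,97).round())
    o.append(cv2.resize(s["img"][y:y+240,x:x+240],(400,400),interpolation=cv2.INTER_CUBIC))
cv2.imwrite("pics/push.png",np.hstack(o)[...,::-1]); print(sense()["ft_force"])
E
```

```text
top [ 463. -312.   97.]
side [ 462. -312.   97.]
[ 0.34958888  0.43439884 -0.3773438 ]
```

The drawer is moving: the handle went from x = 430 to 463. I'll keep pushing.

>>> send_rows(
  steps=[
    [[0.2, 0.03, 0], [0, 0, 0]],
    [[0.4, 0.055, 0], [0, 0, 0]],
    [[0.6, 0.085, 0], [0, 0, 0]],
    [[0.8, 0.11, 0], [0, 0, 0]],
    [[1.0, 0.14, 0], [0, 0, 0]],
    [[1.2, 0.17, 0], [0, 0, 0]],
    [[1.4, 0.195, 0], [0, 0, 0]],
    [[1.6, 0.225, 0], [0, 0, 0]],
    [[1.8, 0.25, 0], [0, 0, 0]],
    [[2.0, 0.28, 0], [0, 0, 0]],
  ],
)

```text
time: 25.4
tool_pos: [505.3, -302.2, 62.0]
tcp_rot: [180.0, -0.0, 8.1]
ft_force: [-1.8, -0.7, -0.1]
finger_gap: 0.5
grip_force: 0.6
```

>>> send_rows(
  steps=[
    [[0.15, 0.02, 0], [0, 0, 0]],
    [[0.3, 0.04, 0], [0, 0, 0]],
    [[0.45, 0.06, 0], [0, 0, 0]],
    [[0.6, 0.085, 0], [0, 0, 0]],
    [[0.75, 0.105, 0], [0, 0, 0]],
    [[0.85, 0.12, 0], [0, 0, 0]],
    [[0.95, 0.13, 0], [0, 0, 0]],
    [[1.05, 0.15, 0], [0, 0, 0]],
  ],
)

```text
time: 26.4
tool_pos: [536.5, -297.7, 62.0]
tcp_rot: [180.0, -0.0, 8.1]
ft_force: [-0.9, -1.7, -0.6]
finger_gap: -0.0
grip_force: 0.6
```

>>> send_rows(
  steps=[
    [[0.07, 0.01, 0], [0, 0, 0]],
    [[0.14, 0.02, 0], [0, 0, 0]],
    [[0.21, 0.03, 0], [0, 0, 0]],
    [[0.28, 0.04, 0], [0, 0, 0]],
    [[0.35, 0.05, 0], [0, 0, 0]],
    [[0.42, 0.06, 0], [0, 0, 0]],
  ],
)

```text
time: 27.15
tool_pos: [549.1, -295.9, 62.0]
tcp_rot: [-180.0, -0.0, 8.1]
ft_force: [-0.9, -0.5, 0.6]
finger_gap: 0.2
grip_force: 0.5
```

>>> send_rows(
  steps=[
    [[0.05, 0.007, 0], [0, 0, 0]],
    [[0.1, 0.014, 0], [0, 0, 0]],
    [[0.15, 0.021, 0], [0, 0, 0]],
    [[0.2, 0.028, 0], [0, 0, 0]],
  ],
)

```text
time: 27.65
tool_pos: [555.0, -295.1, 62.0]
tcp_rot: [180.0, 0.0, 8.1]
ft_force: [-0.9, -1.2, -0.5]
finger_gap: -0.1
grip_force: 0.5
```

```bash
python3 - <<'E'
from fit import *
V=[]
for n in ("top","side"):
    s=snapshot(n); save(s,"sh_"+n)
    for t in finder.pinpoint("cabinet_drawer0_handle",n)[:1]:
        u=np.array(t["at"])*[640,480]; print(n,at_z(s,*u,97).round())
print(sense()["ft_force"],sense()["tool_pos"])
E
```

```text
top [ 570. -297.   97.]
side [ 567. -300.   97.]
[-0.19611041  0.37484161  0.97789675] [ 555.10603888 -294.87874405   61.95373085]
```

>>> send_rows(
  steps=[
    [[0.05, 0.007, 0], [0, 0, 0]],
    [[0.1, 0.014, 0], [0, 0, 0]],
    [[0.15, 0.021, 0], [0, 0, 0]],
    [[0.2, 0.028, 0], [0, 0, 0]],
    [[0.25, 0.035, 0], [0, 0, 0]],
    [[0.3, 0.042, 0], [0, 0, 0]],
    [[0.35, 0.049, 0], [0, 0, 0]],
  ],
)

```text
time: 28.72
tool_pos: [564.9, -293.6, 61.8]
tcp_rot: [-180.0, 0.1, 8.1]
ft_force: [-8.4, -0.2, 4.3]
finger_gap: -0.1
grip_force: 3.8
```

>>> send_rows(
  steps=[
    [[0.04, 0.006, 0], [0, 0, 0]],
    [[0.08, 0.011, 0], [0, 0, 0]],
    [[0.12, 0.017, 0], [0, 0, 0]],
  ],
)

```text
time: 29.1
tool_pos: [565.1, -293.6, 61.8]
tcp_rot: [-179.9, 0.4, 8.0]
ft_force: [-24.7, -0.4, 13.4]
finger_gap: -0.0
grip_force: 12.4
```

The drawer is firm against something, presumably the stop. I'll back off and check that it is shut.

>>> send_rows(
  steps=[
    [[-0.3, -0.04, 0], [0, 0, 0]],
    [[-0.8, -0.11, 0], [0, 0, 0]],
    [[-1.6, -0.22, 0], [0, 0, 0]],
    [[-2.6, -0.36, 0], [0, 0, 0]],
    [[-2.6, -0.36, 1.5], [0, 0, 0]],
    [[-3.6, -0.36, 3.5], [0, 0, 0]],
    [[-5, -0.36, 5], [0, 0, 0]],
    [[-6, -0.36, 5], [0, 0, 0]],
    [[-6, -0.36, 5], [0, 0, 0]],
  ],
)

```text
time: 30.22
tool_pos: [387.8, -304.5, 213.2]
tcp_rot: [179.9, -0.1, 8.0]
ft_force: [0.3, -0.0, 0.3]
finger_gap: 0.2
grip_force: 0.0
```

```bash
python3 - <<'E'
from fit import *
o=[];S={}
for n,(x,y) in (("top",(360,30)),("side",(310,230))):
    s=S[n]=snapshot(n)
    for t in finder.pinpoint("cabinet_drawer0_handle",n)[:1]:
        u=np.array(t["at"])*[640,480]; print(n,u,at_z(s,*u,97).round())
    a=s["img"][y:y+240,x:x+240] if n=="top" else s["img"][y:y+250,x:x+330]
    o.append(cv2.resize(a,(400,int(400*a.shape[0]/a.shape[1])),interpolation=cv2.INTER_CUBIC))
T={n:finder.trace("box_a",n) for n in S if [snapshot(n)]}
for p0 in [(482.5,170.9,-.312),(536.3,311,-.143)]:
    v=[]
    for n in S:
        u=proj(S[n],[p0[0],p0[1],35]); b=[t for t in T[n] if t["mask"][int(u[1]),int(u[0])]]
        if b: v.append((S[n],b[0]["mask"]))
    if v: print(len(v),fit(v,boxparts,np.array(p0),np.array([6,6,.15])))
full=cv2.resize(np.hstack([S["top"]["img"],S["side"]["img"]]),(800,300),interpolation=cv2.INTER_AREA)
H=300; o=np.hstack([np.pad(a[:300],((0,max(0,300-a.shape[0])),(0,0),(0,0))) for a in o])
cv2.imwrite("pics/final.png",np.vstack([o,full])[...,::-1])
E
```

```text
top [488.  189.6] [ 578. -296.   97.]
side [426.112 390.912] [ 572. -294.   97.]
1 (array([ 4.82506890e+02,  1.69911590e+02, -3.16943284e-01]), np.float64(0.03308233551413409))
1 (array([ 5.36605872e+02,  3.09324529e+02, -1.59378446e-01]), np.float64(0.03579392090130262))
```

View pics/final.png

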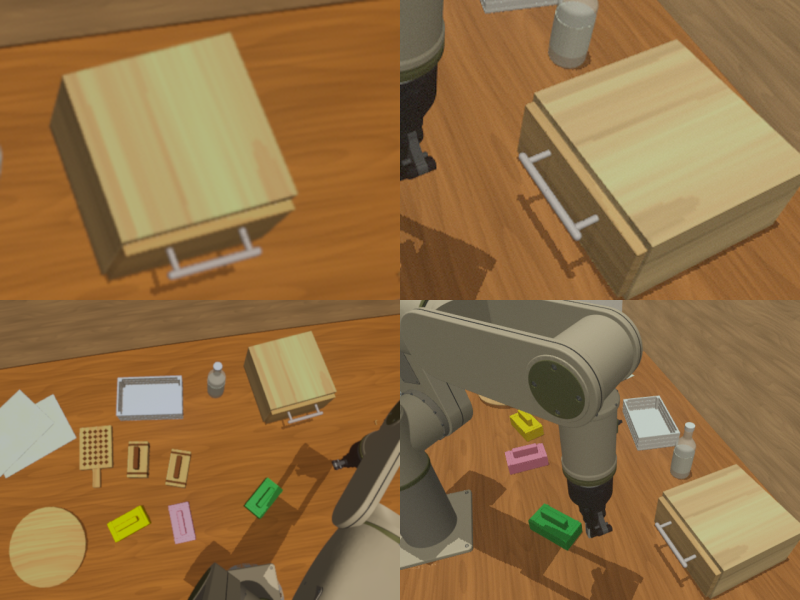

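```bash
python3 - <<'E'
from fit import *
V=[];s=snapshot("top"); V.append((s,finder.trace("cabinet","top")[0]["mask"])); s=snapshot("side"); V.append((s,finder.trace("cabinet","side")[0]["mask"]))
print(fit(V,cabparts,np.array([745.,-276,.14,8]),np.array([6,6,.05,-6])))
T,S=V[0][0],V[1][0]
th=np.radians(8);c,sn=np.cos(th),np.sin(th)
def loc(p): d=p[:2]-[745.5,-276]; return np.round([c*d[0]+sn*d[1],-sn*d[0]+c*d[1]],1).tolist()
t=lambda u,v,z: loc(at_z(T,360+u/1.667,30+v/1.667,z)); q=lambda u,v,z: loc(at_z(S,310+u/1.212,230+v/1.212,z))
print("cab",t(127,243,135),t(297,191,135),q(535,98-0,135) if 0 else q(135,97,135),q(250,243,135))
print("front",t(127,256,122),t(293,208,122),q(125,108,122),q(237,255,122))
E
```

```text
(array([ 7.47859818e+02, -2.73630936e+02,  1.33572259e-01, -6.84571438e+00]), np.float64(1.0173153456475024))
cab [-117.2, 114.6] [-113.2, -120.7] [-116.3, 116.6] [-116.0, -112.0]
front [-130.1, 116.1] [-130.1, -114.3] [-131.5, 114.7] [-130.9, -112.8]
```

The drawer front protrudes 15 mm, which is exactly its own thickness, so it is fully home. The two empty boxes stand within 2 mm of where they were.

```bash
python3 -c "
from bench import order; print(order.hand_in())"
```

```text
the job is handed in; nothing more can be done
None
```

The full box (the one nearest the cabinet, about 6.5 N against 2.5 N for the others) is upright in the drawer, the drawer is pushed fully home, both empty boxes are back where they stood, the arm never touched the bottle, basket or paddle, and the job is handed in.

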